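# Slide the end plate into the assembly nest

### The arm

A 7-joint arm with a two-finger parallel gripper is mounted at the origin on a cart in front of the work surface, level with it; the furniture and walls round the work are solid. World frame = base frame: x ahead of the robot, y to its left, z up, the work surface at z = 0. Lengths are in m, angles in rad, forces in N, time in s.
With the tool pointing down it reaches from about 0.425 to 0.925 m from the base axis. Payload 6.8 kg.
Tool frame: the origin (TCP) lies at the very end of the fingers, on their centre line; the grasp point (between the pads) lies 19 mm behind it; z points along the fingers, y is the line along which they close (so a half turn about z gives the same grasp; the last joint's range is limited). The gripper opens to 85 mm and grips with 20 to 120 N. Pads are 22 mm wide; open, the fingers measure 114 mm over their backs; the gripper's body (76 mm by 85 mm) begins 54 mm behind the grasp point. The pads swing forward as they close: fully open they stand 13 mm farther back than shut.
Start: joints at [1.219, 0.477, 0.022, 1.555, -0.011, 1.109, -0.083], TCP at [0.163, -0.655, 0.231] pointing down, gripper open.
Joint ranges: [-2.96, 2.96], [-0.34, 2.1], [-1.41, 1.46], [0.24, 2.44], [-1.37, 4.51], [0.17, 1.92], [-2.96, 2.96]. Speed limits (rad/s): [2.39, 2.39, 3.14, 3.14, 3.14, 3.14, 3.14].

### API

Orientations are given as a rotation vector (axis times angle).
In Python, from bench import r gives the robot as it stands.
- The arm moves only by the tool play_rows, never from a script. Its argument "targets" is text: rows parted by semicolons, each of 5 numbers parted by spaces: the closure, from -1 (fully open) to 1 (shut), then the shift along the tool's x, y, z in m, then the turn about the tool's z in rad. In form: gripper dx dy dz spin; .... A call has 1 to 8 rows; each row is the pose to reach, as a shift and turn from the pose commanded when the call began, along the tool's axes at that moment; what a row does not reach only later rows make up. A row lasts 1/12 s, in which the tool goes at most 41.7 mm and 7.16 degrees, less where a joint would pass 70% of its speed; a pose out of reach is approached as far as the arm can. A call with a gripper value outside its range is refused whole. The fingers move at their own pace and stop on an object; "squeeze" is the grip in N (left out, the last holds). Time passes only in rows, so rows that repeat a pose let the fingers close. It gives the time, the measured TCP pose, the force, the opening and the grip force at its end, in the units of the state.
- r.get_obs(): the state, without advancing time (a new reading comes with each control period).
- r.grab_frame(name): name is "side" or "top"; returns the picture (420x560x3 uint8, red, green, blue); there is no depth.
- r.camera_info(name): a dict with "fov_y" (degrees; the focal length in pixels is half the picture's height over the tangent of half this angle, whatever the lens; pixels are square), "cx", "cy" (the principal point, pixels), "position" and "rotation" of the camera in the world. Camera axes: x right, y down, z forward; pixel columns grow to the right and rows downward; lengths in m; the calibration is good to about 2 mm. A picture is of the moment at which its call begins. camera_info takes no time and is no camera call.
- r.hand_in(): hands the job in; it is judged then, once.
The state is a dict: "clock": time; "joints": joint angles; "qvel": joint speeds; "tau": joint torques, N m; "tcp_pos": TCP position; "orientation": TCP orientation; "contact_force": force on the tool from outside, world axes, zero at the start; "moment": the same for the moment, N m; "grip_width": finger opening in m; "gripper_force": force on a finger pad.
Only numpy, scipy, OpenCV 4.12 (cv2) and the standard library are available. Lean on these libraries where they do the work, as an engineer would, in place of code of your own. Each camera call takes 0.05 s, during which the arm holds its last target. There are 200 camera calls.

### The job

Push the loose steel end plate across the bench, square it up with the mouth of the aluminium nest and slide it in under the lips, fully home against the end stop, so that the sprung catch snaps out behind it. Leave the vial, the marker, the tape roll and the syringe where they are.

Things in the scene. Friction and masses are not known exactly. Their poses are not given: they have to be found in the camera images.
- end_plate: Loose square steel end plate lying flat on the bench, 92 x 92 mm, 11 mm thick, about 0.7 kg, a small bolt hole in each corner; too wide to grip across. Origin at the centre of its underside, z up, x and y square to its edges; all four edges are alike, so any edge may lead.
- nest: Aluminium nest fixed to the bench, open towards its own -y; the plate slides in along its +y, flat on the bench (no floor). Origin on the bench at the centre of the plate when fully home; z up. Two guide rails, 13 mm high, inner faces at x = -48 and +48 mm, y = -67 to +58 mm; lips over them from y = -46 reach 5 mm in, underside 13.5, top 19.5 mm up. End stop face at y = +46 mm.
- nest_mouth (a point): Point on the bench in the middle of the nest's mouth, at x = 0, y = -126 mm of the nest; axes as the nest's. Lead-in walls, 13 mm high, splay from the rails (96 mm apart, at y = -68 mm of the nest) to about 130 mm apart here.
- catch (a joint): Travel of the sprung catch in the nest's -x rail: 0 = fully out, nose 8 mm inside the rail's inner face; 0.008 = flush, 0.010 = fully in. The nose slopes on the mouth side (y = -67 to -53 mm of the nest): the plate pushes it aside (2 to 5 N of spring), and behind the plate it springs out, its square face at y = -49 mm holding the plate in.
- catch_nose (a point): Inner corner of the catch's nose, at x = -40, y = -51, z = 7.5 mm of the nest when out; moves with the catch. Its dark housing, 22 mm high, stands outside the rail (x = -98 to -68, y = -77 to -43 mm of the nest), a black pull knob beyond it to x = -114 mm.
- vial: Bystander: small capped glass vial, 27 mm across, 50 mm high, standing upright beyond the work; origin at the centre of its base.
- marker: Bystander: marker pen 132 mm long, 15 mm thick, lying on the bench to the right; origin under its middle, y along it.
- tape_roll: Bystander: roll of black tape, 93 mm across, 19 mm high, lying flat on the right of the bench; origin at the centre of its underside.
- syringe: Bystander: small syringe, 94 mm long, 18 mm high, lying beyond the work to the left; origin under its middle, y along it.
Mind the look-alikes: they are no part of the job. Leave any brown, green or orange look-alike of the end_plate alone.

How it is judged:
By the outcome, as a careful person would: the job done as asked, in the order asked, and still so for the second after the job is handed in, with the robot touching nothing.
It also fails if it takes over 72 s, if anything falls off the work surface, if the arm or the gripper's body presses on something with over 40 N, if the wrist force passes 120 N, or if a joint passes its speed limit or range.

## Working session

There is one attempt and no reset: what is moved stays moved. The work goes in short steps, Python scripts to look and compute and a tool call to move; the robot and the scene stay as the last step left them, time stands still between calls to the robot, and variables do not carry over. Pictures are saved under pics/ and viewed, at most 10 in all, crops included, and the job is handed in when it is done.

Besides the shell and the picture viewer there is one more tool, called by a JSON object that holds its "fn" and its "kwargs". play_rows: Moves the arm, as the interface text tells. Its arguments: {"type":"object","properties":{"targets":{"type":"string"},"squeeze":{"type":"number"}},"required":["targets"]}

```bash
mkdir -p pics; ls; python3 - <<'E'
from bench import r
import cv2,numpy as np
for n in("side","top"):
    f=r.grab_frame(n);cv2.imwrite(f"pics/{n}0.png",f[:,:,::-1]);print(n,r.camera_info(n))
print(r.get_obs())
E
```

```text
pics
side {'fov_y': 44.99499569925476, 'cx': 280.6360149385979, 'cy': 210.30784720425234, 'position': array([-0.0566962 ,  0.81298577,  0.64240834]), 'rotation': array([-0.71732117,  2.36978328, -1.42803608])}
top {'fov_y': 45.00406336124167, 'cx': 267.0163736480042, 'cy': 214.51428771963413, 'position': array([ 0.24677068, -0.13233358,  1.60841837]), 'rotation': array([-2.06338939,  2.16568856, -0.2176002 ])}
{'clock': 0.1, 'joints': array([ 1.21885025,  0.47773224,  0.02239328,  1.55633856, -0.01150374,
        1.10931074, -0.08309865]), 'qvel': array([ 2.37894203e-03, -1.89544279e-03, -1.75320664e-03, -2.21788628e-03,
        4.79538871e-04,  5.52477018e-04, -1.73533367e-05]), 'tau': array([ 3.88665096e-03, -5.97760785e+01,  1.61332246e+00, -2.81952113e+01,
        1.27583864e-02,  5.09690261e-03,  1.29867880e-05]), 'tcp_pos': array([ 0.16280161, -0.6545262 ,  0.23041992]), 'orientation': array([-3.11666351e+00, -3.81847497e-01,  5.35499432e-04]), 'contact_force': array([ 0.02094204, -0.51063998, -0.30398572]), 'moment': array([0.02590008, 0.01466056, 0.00131352]), 'gripper_force': 0.0, 'grip_width': 0.08566023825812817}
```

View pics/top0.png

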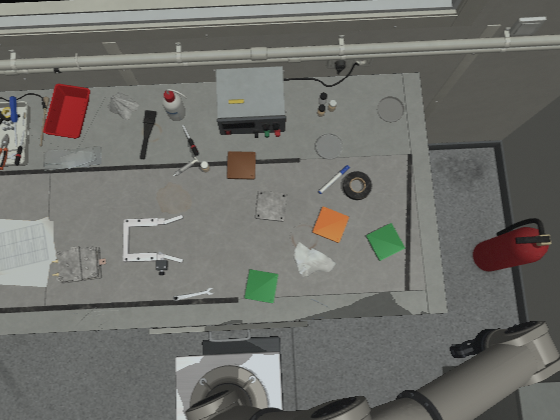

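View pics/side0.png

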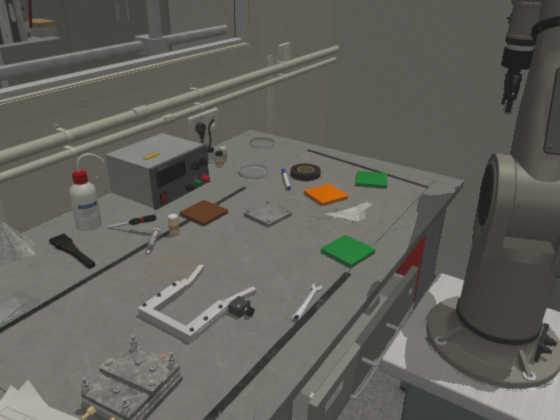

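The top view shows the grey plate at (270,206), with the brown one at (241,165), orange at (331,224) and greens at (385,241) and (262,286). The nest is at about (150,240), with its mouth to the right. Only the bare steel plate with corner holes, at (270,206), fits the description. I'll confirm it in a crop.

```bash
cat > h.py <<'E'
import numpy as np,cv2
from bench import r
from scipy.spatial.transform import Rotation as R
def cam(n):
    i=r.camera_info(n);f=210/np.tan(np.radians(i['fov_y'])/2)
    return i,f,R.from_rotvec(i['rotation']).as_matrix()
def ray(n,u,v):
    i,f,M=cam(n);return np.array(i['position']),M@np.array([(u-i['cx'])/f,(v-i['cy'])/f,1])
def at_z(n,u,v,z):
    p,d=ray(n,u,v);return p+d*(z-p[2])/d[2]
def proj(n,P):
    i,f,M=cam(n);c=(np.atleast_2d(P)-i['position'])@M
    return np.c_[i['cx']+f*c[:,0]/c[:,2],i['cy']+f*c[:,1]/c[:,2]]
def tri(a,b):  # top uv, side uv -> point, gap
    p,d=ray('top',*a);q,e=ray('side',*b)
    s,t=np.linalg.lstsq(np.c_[d,-e],q-p,rcond=None)[0]
    return (p+s*d+q+t*e)/2,np.linalg.norm(p+s*d-q-t*e)
def crop(n,name,x0,y0,w,h,k):
    f=r.grab_frame(n)[:,:,::-1]
    cv2.imwrite(f'pics/{name}.png',cv2.resize(f[y0:y0+h,x0:x0+w],None,fx=k,fy=k,interpolation=cv2.INTER_CUBIC))
E
python3 - <<'E'
from h import *
crop('top','c1',110,180,190,100,4)
crop('side','c2',130,190,170,150,4)
for z in (0,.011):print(at_z('top',270,206,z))
E
```

```text
[ 0.60594144 -0.1542318   0.        ]
[ 0.60348507 -0.15408203  0.011     ]
```

View pics/c1.png

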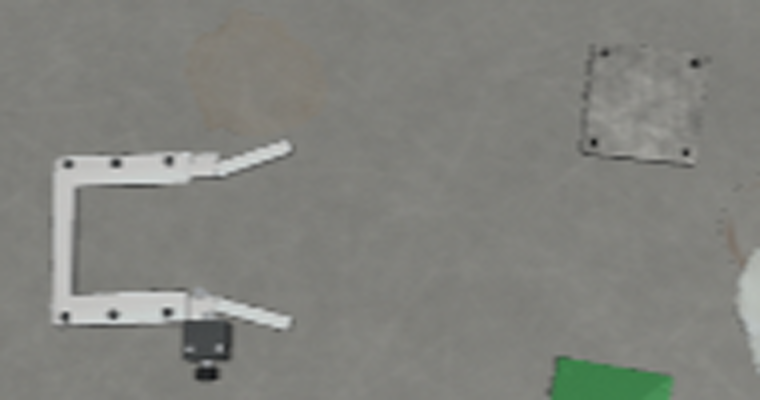

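View pics/c2.png

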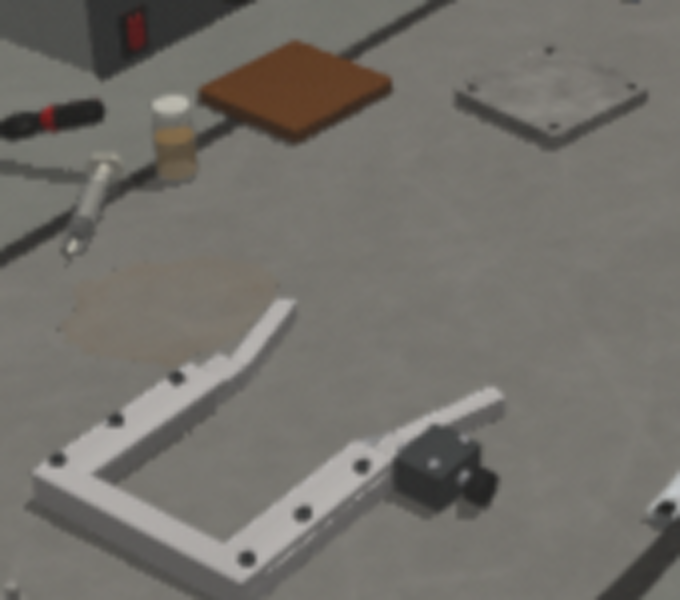

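The crops confirm it: bare steel with four corner holes, at c1 (605,53), (695,63), (686,153) and (594,143). The nest's six lip screws and its lead-in tips show in both views, and the catch housing is on its near (-x) side. I'll triangulate these.

```bash
python3 - <<'E'
from h import *
T=lambda p:((p[0]+.5)/4-.5+110,(p[1]+.5)/4-.5+180)
S=lambda p:((p[0]+.5)/4-.5+130,(p[1]+.5)/4-.5+190)
np.set_printoptions(precision=4,suppress=True)
def run(tt,ss):
    o=[]
    for a,b in zip(tt,ss):
        P,g=tri(T(a),S(b));o.append(P);print(P,round(g,4))
    return np.array(o)
print('nest holes +x then -x')
H=run([(68,164),(116,163),(168,160),(65,317),(113,314),(167,312)],[(57,459),(116,419),(177,377),(247,558),(303,513),(362,466)])
for k in(0,3):
    d=H[k+2]-H[k];print('yaw',np.degrees(np.arctan2(-d[0],d[1])) , 'rev',np.degrees(np.arctan2(d[0],-d[1])))
print('mid',(H[:3]+H[3:])/2)
print('tips');run([(290,146),(290,322)],[(293,300),(500,395)])
print('plate holes')
Pl=run([(605,53),(695,63),(686,153),(594,143)],[(472,87),(550,50),(631,86),(553,126)])
print('mean',Pl.mean(0))
for i in range(4):
    d=Pl[(i+1)%4]-Pl[i];print(np.degrees(np.arctan2(d[1],d[0])),np.linalg.norm(d))
# tool axes
M=R.from_rotvec(r.get_obs()['orientation']).as_matrix();print(M)
E
```

```text
nest holes +x then -x
[0.5763 0.3057 0.0229] 0.0022
[0.5754 0.2676 0.0229] 0.0025
[0.5753 0.2258 0.023 ] 0.0014
[0.4541 0.3072 0.0228] 0.0025
[0.4543 0.2694 0.0223] 0.0016
[0.4539 0.2271 0.0218] 0.0016
yaw 179.31069547330014 rev -0.6893045266998629
yaw 179.85468377033814 rev -0.14531622966187865
mid [[0.5152 0.3065 0.0228]
 [0.5149 0.2685 0.0226]
 [0.5146 0.2264 0.0224]]
tips
[0.5834 0.1295 0.0131] 0.0002
[0.4421 0.1321 0.0101] 0.0
plate holes
[ 0.6494 -0.126   0.012 ] 0.0024
[ 0.6373 -0.1986  0.0123] 0.0022
[ 0.5641 -0.1871  0.0118] 0.0033
[ 0.5758 -0.1136  0.0118] 0.0034
mean [ 0.6066 -0.1563  0.012 ]
-99.43239332443625 0.07351081745361752
171.10376310892303 0.07416330892544215
80.87764787128422 0.07440837540993385
-9.588344157440703 0.07456191144444312
[[ 0.9704  0.2414 -0.0004]
 [ 0.2414 -0.9704  0.0011]
 [-0.0001 -0.0012 -1.    ]]
```

The nest is at about (0.515, 0.257) with yaw -0.6°, and the plate is at about (0.607, -0.156) with yaw -9°. The plan is to push in -x with two part-open fingers, which squares the plate and centres it on the nest. Then I turn the tool and push in +y until it is home.

{"fn": "play_rows", "kwargs": {"targets": "0 0.02 -0.011 0 0.03; 0 0.05 -0.028 0 0.06; 0 0.085 -0.048 0 0.1; 0 0.12 -0.068 0 0.14; 0 0.155 -0.088 0 0.18; 0 0.19 -0.108 0 0.22; 0 0.22 -0.124 0 0.254; 0 0.25 -0.14 0 0.254"}}

```text
clock: 0.87
tcp_pos: [0.3731, -0.457, 0.2313]
orientation: [-3.141, 0.017, -0.0]
contact_force: [0.4, -1.3, -0.1]
grip_width: 0.0428
gripper_force: 0.0
```

{"fn": "play_rows", "kwargs": {"targets": "0 0.027 -0.026 0 0; 0 0.054 -0.053 0 0; 0 0.081 -0.08 0 0; 0 0.108 -0.106 0 0; 0 0.135 -0.133 0 0; 0 0.162 -0.16 0 0; 0 0.189 -0.186 0 0; 0 0.216 -0.213 0 0"}}

```text
clock: 1.53
tcp_pos: [0.5909, -0.2468, 0.2312]
orientation: [3.141, -0.016, -0.0]
contact_force: [-0.2, -1.2, -0.1]
grip_width: 0.0426
gripper_force: 0.0
```

{"fn": "play_rows", "kwargs": {"targets": "0 0.027 -0.026 0.02 0; 0 0.054 -0.053 0.05 0; 0 0.081 -0.08 0.08 0; 0 0.098 -0.095 0.11 0; 0 0.098 -0.095 0.14 0; 0 0.098 -0.095 0.16 0; 0 0.098 -0.095 0.16 0; 0 0.098 -0.095 0.16 0"}}

```text
clock: 2.2
tcp_pos: [0.6879, -0.1543, 0.0701]
orientation: [-3.141, 0.016, 0.005]
contact_force: [-0.1, -0.3, 1.4]
grip_width: 0.0424
gripper_force: 0.0
```

```bash
python3 - <<'E'
from h import *
print(r.get_obs()); crop('side','c3',180,60,200,150,4)
E
```

```text
{'clock': 2.2, 'joints': array([ 0.21756347,  0.69318439, -0.127391  ,  1.58365951,  0.10632304,
        0.87453068, -1.53040594]), 'qvel': array([ 0.01371768, -0.05307326,  0.0039661 , -0.03979903, -0.00232683,
       -0.00044716, -0.0010728 ]), 'tau': array([-1.08329494e+00, -6.44072556e+01, -1.29710421e+00, -2.24026501e+01,
       -3.41019407e-02, -3.39206192e-02, -1.50616112e-02]), 'tcp_pos': array([ 0.68788133, -0.15425221,  0.07013739]), 'orientation': array([-3.14144643,  0.01630291,  0.00470582]), 'contact_force': array([-0.1200216 , -0.34639019,  1.37402418]), 'moment': array([-0.08003598, -0.00815809,  0.01448899]), 'gripper_force': 0.0, 'grip_width': 0.04241265312806944}
```

View pics/c3.png

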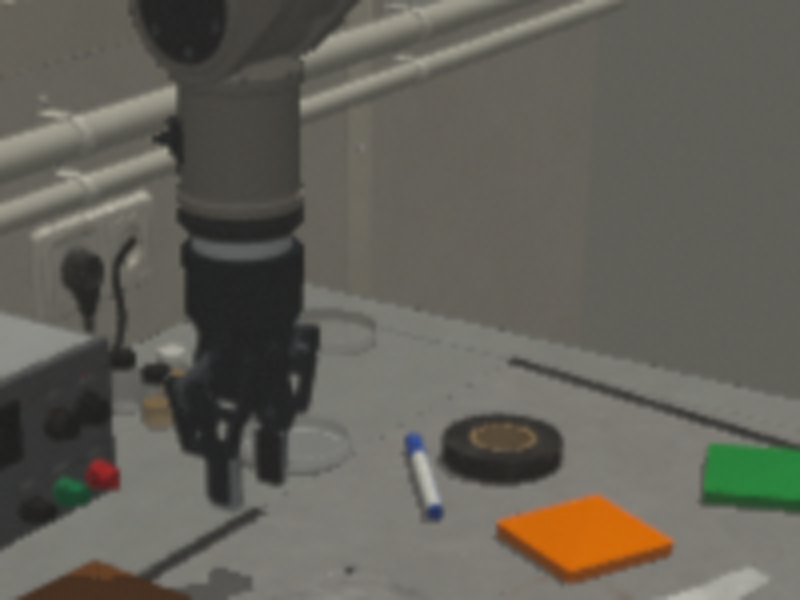

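The side crop shows the fingers at (225,500) and (270,480), just behind the plate. The brown look-alike's corner is close by, at about x 0.69, y -0.11. I'll move slightly away from it while descending.

{"fn": "play_rows", "kwargs": {"targets": "0.1 -0.008 0.008 0 0; 0.1 -0.008 0.008 0.025 0; 0.1 -0.008 0.008 0.045 0; 0.1 -0.008 0.008 0.058 0; 0.1 -0.008 0.008 0.066 0; 0.1 -0.008 0.008 0.066 0; 0.1 -0.008 0.008 0.066 0"}}

```text
clock: 2.83
tcp_pos: [0.6812, -0.1624, 0.0062]
orientation: [3.141, -0.017, 0.002]
contact_force: [1.3, 0.5, 0.8]
grip_width: 0.0384
gripper_force: 0.0
```

{"fn": "play_rows", "kwargs": {"targets": "0.1 -0.006 0 0 0; 0.1 -0.012 0 0 0; 0.1 -0.018 0 0 0; 0.1 -0.024 0 0 0; 0.1 -0.03 0 0 0; 0.1 -0.036 0 0 0; 0.1 -0.042 0 0 0; 0.1 -0.048 0 0 0"}}

```text
clock: 3.5
tcp_pos: [0.6334, -0.1616, 0.006]
orientation: [3.141, -0.016, 0.004]
contact_force: [5.5, 0.6, 2.8]
grip_width: 0.0385
gripper_force: 2.4
```

{"fn": "play_rows", "kwargs": {"targets": "0.1 -0.006 0 0 0; 0.1 -0.012 0 0 0; 0.1 -0.018 0 0 0; 0.1 -0.024 0 0 0; 0.1 -0.03 0 0 0; 0.1 -0.036 0 0 0; 0.1 -0.04 0 0 0; 0.1 -0.043 0 0 0"}}

```text
clock: 4.17
tcp_pos: [0.5899, -0.1615, 0.0057]
orientation: [3.141, -0.016, 0.002]
contact_force: [4.9, 0.1, 3.5]
grip_width: 0.0385
gripper_force: 2.6
```

```bash
python3 - <<'E'
from h import *
a=r.grab_frame('top')[180:280,220:320];b=r.grab_frame('side')[180:280,220:320]
cv2.imwrite('pics/c4.png',cv2.resize(np.hstack([a,b])[:,:,::-1],None,fx=4,fy=4,interpolation=cv2.INTER_CUBIC))
E
```

```text
(no output)
```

View pics/c4.png

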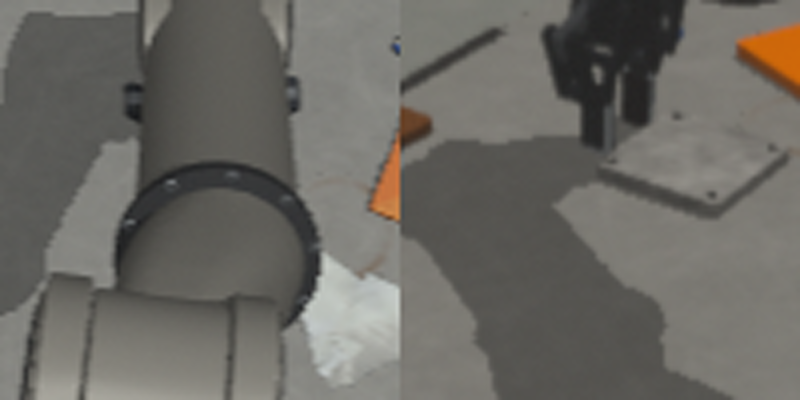

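In the side half of the picture, the plate's holes are at (613,160), (677,116), (771,148) and (712,194), and it sits flush with the fingers. The arm hides it in the top view, so I'll locate it from the side view at the known height.

```bash
python3 - <<'E'
from h import *
np.set_printoptions(precision=4,suppress=True)
f=lambda pts,k,ox,oy:np.array([at_z('side',(u+.5)/k-.5+ox,(v+.5)/k-.5+oy,.012) for u,v in pts])
for q in (f([(472,87),(550,50),(631,86),(553,126)],4,130,190),f([(213,160),(277,116),(371,148),(312,194)],4,220,180)):
    print(q.mean(0),[np.degrees(np.arctan2(*(q[(i+1)%4]-q[i])[[1,0]])) for i in range(4)])
E
```

```text
[ 0.6081 -0.156   0.012 ] [np.float64(-99.26063559976785), np.float64(170.43522489979293), np.float64(80.8670373826137), np.float64(-9.962332729810216)]
[ 0.5335 -0.1627  0.012 ] [np.float64(-91.12752993780754), np.float64(177.8925086554864), np.float64(89.64815203112464), np.float64(-0.7609678350547694)]
```

{"fn": "play_rows", "kwargs": {"targets": "0.1 -0.004 0 0 0; 0.1 -0.009 0 0 0; 0.1 -0.014 0 0 0; 0.1 -0.018 0 0 0; 0.1 -0.02 0 0 0; 0.1 -0.021 0 0 0; 0.1 -0.0215 0 0 0; 0.1 -0.0215 0 0 0"}}

```text
clock: 4.93
tcp_pos: [0.5681, -0.1609, 0.0052]
orientation: [3.142, -0.016, -0.001]
contact_force: [3.4, -0.5, 2.8]
grip_width: 0.0386
gripper_force: 1.9
```

{"fn": "play_rows", "kwargs": {"targets": "0.1 0.012 0 0 0; 0.1 0.025 0 -0.03 0; 0.1 0.025 0 -0.065 -0.12; 0.1 0.005 0.03 -0.07 -0.24; 0.1 -0.025 0.06 -0.07 -0.36; 0.1 -0.05 0.08 -0.07 -0.48; 0.1 -0.056 0.086 -0.07 -0.6; 0.1 -0.056 0.086 -0.07 -0.72"}}

```text
clock: 5.6
tcp_pos: [0.5051, -0.2494, 0.0737]
orientation: [-2.943, -1.091, 0.013]
contact_force: [-0.1, -0.1, 0.3]
grip_width: 0.0386
gripper_force: 0.0
```

{"fn": "play_rows", "kwargs": {"targets": "0.1 0 0 0 -0.12; 0.1 0 0 0 -0.24; 0.1 0 0 0 -0.36; 0.1 0 0 0 -0.48; 0.1 0 0 0 -0.6; 0.1 0 0 0 -0.72; 0.1 0 0 0 -0.851; 0.1 0 0 0 -0.851"}}

```text
clock: 6.27
tcp_pos: [0.5087, -0.246, 0.0738]
orientation: [-2.224, -2.211, 0.004]
contact_force: [-0.1, 0.1, -0.9]
grip_width: 0.0382
gripper_force: 0.0
```

```bash
python3 - <<'E'
from h import *
o=r.get_obs();print(o['tcp_pos'],o['joints']);print(R.from_rotvec(o['orientation']).as_matrix())
a=r.grab_frame('top')[190:290,110:310];b=r.grab_frame('side')[190:290,180:380]
cv2.imwrite('pics/c5.png',cv2.resize(np.vstack([a[:75],b[:75]])[:,:,::-1],None,fx=4,fy=4,interpolation=cv2.INTER_CUBIC))
E
```

```text
[ 0.5086714  -0.24598193  0.07377761] [ 0.74792813  0.55613925 -0.52862185  1.91463847  0.38888683  0.779002
 -0.00371231]
[[ 0.00586756  0.99996762 -0.00550714]
 [ 0.99998174 -0.00585952  0.00147568]
 [ 0.00144337 -0.00551569 -0.99998375]]
```

View pics/c5.png

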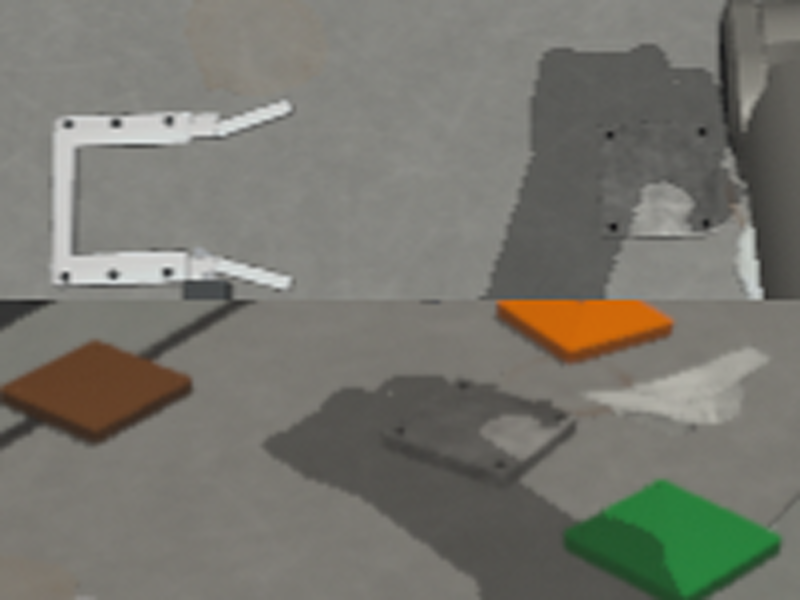

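The plate now lies in front of the nest, with its holes at (611,135), (702,132), (706,223) and (613,227) in the top half and (399,430), (465,385), (560,417) and (501,464) in the side half.

```bash
python3 - <<'E'
from h import *
np.set_printoptions(precision=4,suppress=True)
t=[(611,135),(702,132),(706,223),(613,227)];s=[(399,130),(465,85),(560,117),(501,164)]
q=[]
for a,b in zip(t,s):
    P,g=tri(((a[0]+.5)/4-.5+110,(a[1]+.5)/4-.5+190),((b[0]+.5)/4-.5+180,(b[1]+.5)/4-.5+190));q.append(P);print(P,g)
q=np.array(q);print(q.mean(0),[np.degrees(np.arctan2(*(q[(i+1)%4]-q[i])[[1,0]])) for i in range(4)])
E
```

```text
[ 0.5491 -0.1261  0.0117] 0.003406126863006164
[ 0.5468 -0.1995  0.0126] 0.0010559939680499766
[ 0.4738 -0.1985  0.0119] 0.002171730704363816
[ 0.474  -0.1246  0.0126] 0.001953008429608034
[ 0.5109 -0.1622  0.0122] [np.float64(-91.8244112104358), np.float64(179.1595437849653), np.float64(89.86702373225864), np.float64(-1.1282337521455725)]
```

{"fn": "play_rows", "kwargs": {"targets": "0.1 0 0.002 0.02 0; 0.1 0 0.002 0.045 0; 0.1 0 0.002 0.06 0; 0.1 0 0.002 0.069 0; 0.1 0.004 0.002 0.069 0; 0.1 0.01 0.002 0.069 0; 0.1 0.017 0.002 0.069 0; 0.1 0.024 0.002 0.069 0"}}

```text
clock: 7.03
tcp_pos: [0.5145, -0.2214, 0.0074]
orientation: [2.232, 2.209, 0.001]
contact_force: [0.5, -0.1, -0.2]
grip_width: 0.0383
gripper_force: 0.0
```

{"fn": "play_rows", "kwargs": {"targets": "0.1 0.007 0 0 0; 0.1 0.015 0 0 0; 0.1 0.023 0 0 0; 0.1 0.031 0 0 0; 0.1 0.039 0 0 0; 0.1 0.047 0 0 0; 0.1 0.055 0 0 0; 0.1 0.063 0 0 0"}}

```text
clock: 7.7
tcp_pos: [0.515, -0.1601, 0.0072]
orientation: [2.232, 2.207, -0.001]
contact_force: [0.4, -5.3, 4.6]
grip_width: 0.0386
gripper_force: 3.7
```

{"fn": "play_rows", "kwargs": {"targets": "0.1 0.008 0 0 0; 0.1 0.016 0 0 0; 0.1 0.024 0 0 0; 0.1 0.032 0 0 0; 0.1 0.04 0 0 0; 0.1 0.048 0 0 0; 0.1 0.056 0 0 0; 0.1 0.064 0 0 0"}}

```text
clock: 8.37
tcp_pos: [0.5155, -0.0962, 0.0072]
orientation: [2.232, 2.207, -0.001]
contact_force: [-0.1, -7.0, 4.7]
grip_width: 0.0383
gripper_force: 4.2
```

{"fn": "play_rows", "kwargs": {"targets": "0.1 0.008 0 0 0; 0.1 0.016 0 0 0; 0.1 0.024 0 0 0; 0.1 0.032 0 0 0; 0.1 0.04 0.001 0 0; 0.1 0.048 0.001 0 0; 0.1 0.054 0.001 0 0; 0.1 0.058 0.001 0 0"}}

```text
clock: 9.03
tcp_pos: [0.5169, -0.0376, 0.0071]
orientation: [2.232, 2.208, -0.001]
contact_force: [-0.4, -6.6, 6.0]
grip_width: 0.0383
gripper_force: 4.5
```

```bash
python3 - <<'E'
from h import *
o=r.get_obs();print(o['tcp_pos']);print(R.from_rotvec(o['orientation']).as_matrix()[:,0])
a=r.grab_frame('top')[190:265,110:310];b=r.grab_frame('side')[230:305,150:350]
cv2.imwrite('pics/c6.png',cv2.resize(np.vstack([a,b])[:,:,::-1],None,fx=4,fy=4,interpolation=cv2.INTER_CUBIC))
E
```

```text
[ 0.51691934 -0.03761858  0.00712824]
[ 0.01041355  0.99994401 -0.00187754]
```

View pics/c6.png

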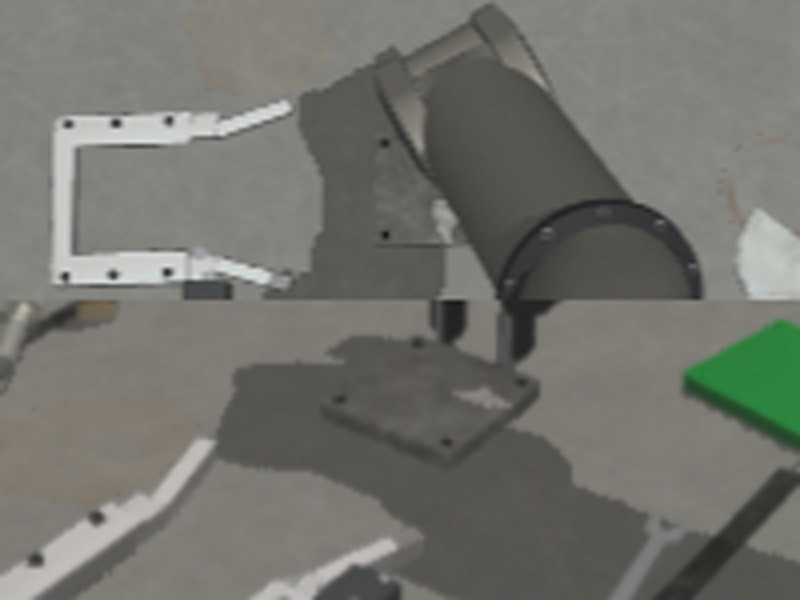

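The plate is clear of the mouth. Its front holes are at (385,142) and (386,235) in the top half and (340,399) and (447,442) in the side half.

```bash
python3 - <<'E'
from h import *
np.set_printoptions(precision=4,suppress=True)
for a,b in [((385,142),(340,99)),((386,235),(447,142))]:
    print(tri(((a[0]+.5)/4-.5+110,(a[1]+.5)/4-.5+190),((b[0]+.5)/4-.5+150,(b[1]+.5)/4-.5+230)))
s=[(340,99),(417,43),(521,82),(447,142)]
q=np.array([at_z('side',(u+.5)/4-.5+150,(v+.5)/4-.5+230,.012) for u,v in s]);print(q,q.mean(0),[np.degrees(np.arctan2(*(q[(i+1)%4]-q[i])[[1,0]])) for i in range(4)])
E
```

```text
(array([0.552 , 0.055 , 0.0109]), np.float64(0.002665352553091536))
(array([0.477, 0.056, 0.011]), np.float64(0.0029034191188610677))
[[ 0.5523  0.0566  0.012 ]
 [ 0.5519 -0.0172  0.012 ]
 [ 0.4775 -0.0163  0.012 ]
 [ 0.4776  0.0576  0.012 ]] [0.5148 0.0202 0.012 ] [np.float64(-90.29637195279277), np.float64(179.31374802926098), np.float64(89.9602682518857), np.float64(-0.7487785104031518)]
```

{"fn": "play_rows", "kwargs": {"targets": "0.1 0.006 0 0 0; 0.1 0.013 0 0 0; 0.1 0.02 0 0 0; 0.1 0.027 0 0 0; 0.1 0.034 -0.001 0 0; 0.1 0.041 -0.001 0 0; 0.1 0.048 -0.001 0 0; 0.1 0.055 -0.001 0 0"}}

```text
clock: 9.8
tcp_pos: [0.5163, 0.0165, 0.0071]
orientation: [2.233, 2.207, -0.002]
contact_force: [0.1, -8.1, 7.9]
grip_width: 0.0384
gripper_force: 5.1
```

{"fn": "play_rows", "kwargs": {"targets": "0.1 0.007 0 0 0; 0.1 0.014 0 0 0; 0.1 0.021 0 0 0; 0.1 0.028 0 0 0; 0.1 0.035 -0.001 0 0; 0.1 0.042 -0.001 0 0; 0.1 0.049 -0.001 0 0; 0.1 0.055 -0.001 0 0"}}

```text
clock: 10.47
tcp_pos: [0.5158, 0.0715, 0.0071]
orientation: [2.232, 2.207, -0.003]
contact_force: [0.6, -8.2, 8.5]
grip_width: 0.0382
gripper_force: 5.5
```

{"fn": "play_rows", "kwargs": {"targets": "0.1 0.004 0 0 0; 0.1 0.008 0 0 0; 0.1 0.012 0 0 0; 0.1 0.016 0 0 0; 0.1 0.02 0 0 0; 0.1 0.024 0 0 0; 0.1 0.028 0 0 0; 0.1 0.032 0 0 0"}}

```text
clock: 11.13
tcp_pos: [0.5168, 0.1009, 0.0071]
orientation: [2.233, 2.203, -0.005]
contact_force: [2.1, -12.9, 9.0]
grip_width: 0.0381
gripper_force: 7.7
```

{"fn": "play_rows", "kwargs": {"targets": "0.1 0.004 0 0 0; 0.1 0.008 0 0 0; 0.1 0.012 0 0 0; 0.1 0.016 0 0 0; 0.1 0.02 0 0 0; 0.1 0.024 0 0 0; 0.1 0.028 0 0 0; 0.1 0.032 0 0 0"}}

```text
clock: 11.8
tcp_pos: [0.5175, 0.1347, 0.0071]
orientation: [2.233, 2.205, -0.001]
contact_force: [3.6, -7.7, 6.1]
grip_width: 0.0381
gripper_force: 4.9
```

{"fn": "play_rows", "kwargs": {"targets": "0.1 0.004 0 0 0; 0.1 0.008 -0.001 0 0; 0.1 0.012 -0.001 0 0; 0.1 0.016 -0.001 0 0; 0.1 0.02 -0.001 0 0; 0.1 0.024 -0.001 0 0; 0.1 0.028 -0.001 0 0; 0.1 0.032 -0.001 0 0"}}

```text
clock: 12.47
tcp_pos: [0.517, 0.1665, 0.0071]
orientation: [2.233, 2.205, -0.001]
contact_force: [3.8, -8.9, 6.4]
grip_width: 0.0387
gripper_force: 5.1
```

{"fn": "play_rows", "kwargs": {"targets": "0.1 0.004 0 0 0; 0.1 0.008 0 0 0; 0.1 0.012 0 0 0; 0.1 0.015 0 0 0; 0.1 0.018 0 0 0; 0.1 0.02 0 0 0; 0.1 0.022 0 0 0; 0.1 0.024 0 0 0"}}

```text
clock: 13.13
tcp_pos: [0.5172, 0.1903, 0.0071]
orientation: [2.232, 2.205, -0.002]
contact_force: [3.1, -9.2, 6.7]
grip_width: 0.0382
gripper_force: 5.4
```

{"fn": "play_rows", "kwargs": {"targets": "0.1 0.0015 0 0 0; 0.1 0.003 0 0 0; 0.1 0.0045 0 0 0; 0.1 0.006 0 0 0; 0.1 0.007 0 0 0; 0.1 0.008 0 0 0; 0.1 0.008 0 0 0"}}

```text
clock: 13.72
tcp_pos: [0.5165, 0.1993, 0.0071]
orientation: [2.233, 2.207, -0.002]
contact_force: [2.0, -6.2, 7.7]
grip_width: 0.0387
gripper_force: 4.8
```

{"fn": "play_rows", "kwargs": {"targets": "0.1 0.001 0 0 0; 0.1 0.002 0 0 0; 0.1 0.003 0 0 0; 0.1 0.003 0 0 0"}}

```text
clock: 14.05
tcp_pos: [0.5165, 0.1997, 0.007]
orientation: [2.233, 2.203, -0.007]
contact_force: [1.3, -11.9, 11.4]
grip_width: 0.0386
gripper_force: 8.1
```

{"fn": "play_rows", "kwargs": {"targets": "0.1 0.002 0 0 0; 0.1 0.004 0 0 0; 0.1 0.006 0 0 0; 0.1 0.006 0 0 0; 0.1 0.006 0 0 0"}}

```text
clock: 14.47
tcp_pos: [0.5165, 0.2001, 0.0069]
orientation: [2.233, 2.197, -0.018]
contact_force: [0.2, -22.9, 19.3]
grip_width: 0.0383
gripper_force: 15.2
```

The force rises to 23 N with no further travel, at the expected y, so the plate is against the stop. I'll back off and check the catch.

{"fn": "play_rows", "kwargs": {"targets": "0.1 -0.01 0 0 0; 0.1 -0.025 0 0 0; 0.1 -0.04 0 0 0; 0.1 -0.06 0 -0.02 0; 0.1 -0.09 0 -0.055 0; 0.1 -0.125 0 -0.09 0; 0.1 -0.16 0 -0.12 0; 0.1 -0.195 0 -0.15 0"}}

```text
clock: 15.13
tcp_pos: [0.5133, 0.0308, 0.1439]
orientation: [-2.23, -2.212, -0.001]
contact_force: [1.1, -0.2, 0.5]
grip_width: 0.0383
gripper_force: 0.0
```

{"fn": "play_rows", "kwargs": {"targets": "0.1 -0.035 0 0 0; 0.1 -0.07 0 0 0; 0.1 -0.105 0 0 0; 0.1 -0.13 0 0 0; 0.1 -0.13 0 0 0"}}

```text
clock: 15.55
tcp_pos: [0.5119, -0.105, 0.1423]
orientation: [2.241, 2.201, -0.004]
contact_force: [-0.0, -1.1, 0.5]
grip_width: 0.0384
gripper_force: 0.0
```

```bash
python3 - <<'E'
from h import *
a=r.grab_frame('top')[200:265,115:190];b=r.grab_frame('side')[245:345,130:260]
k=lambda i,w:cv2.resize(i[:,:,::-1],(w,600*1),interpolation=cv2.INTER_CUBIC)
A=cv2.resize(a,None,fx=5,fy=5,interpolation=cv2.INTER_CUBIC);B=cv2.resize(b,(423,325),interpolation=cv2.INTER_CUBIC)
cv2.imwrite('pics/c7.png',np.hstack([A,B])[:,:,::-1])
E
```

```text
(no output)
```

View pics/c7.png

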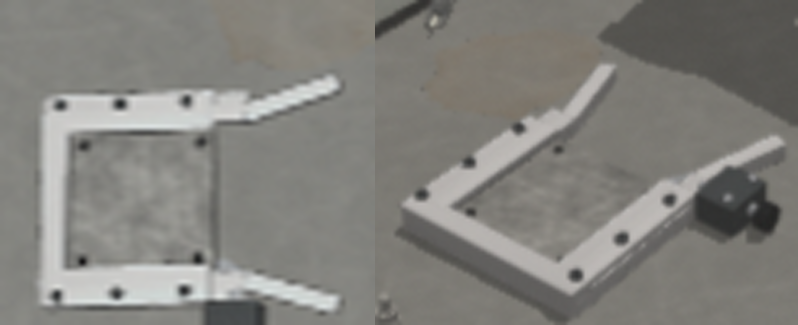

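The plate fills the nest: its rear edge at column 215 sits level with the lip ends, and its front edge is against the stop. The knob at (765,218) looks unmoved from the start, which means the catch is out. I'll check that by image difference before handing in.

```bash
python3 - <<'E'
from h import *
for n,(x0,x1,y0,y1) in {'side':(240,258,303,320),'top':(152,172,256,278)}.items():
    o=cv2.cvtColor(cv2.imread(f'pics/{n}0.png'),cv2.COLOR_BGR2GRAY)
    f=cv2.cvtColor(r.grab_frame(n),cv2.COLOR_RGB2GRAY)
    m=cv2.matchTemplate(f[y0-8:y1+8,x0-8:x1+8],o[y0:y1,x0:x1],cv2.TM_CCOEFF_NORMED)
    print(n,cv2.minMaxLoc(m),np.abs(f[y0:y1,x0:x1].astype(int)-o[y0:y1,x0:x1]).mean())
    # whole-image change boxes
    d=cv2.morphologyEx((cv2.absdiff(f,o)>40).astype('uint8'),cv2.MORPH_OPEN,np.ones((3,3)))
    print([s.tolist() for s in cv2.connectedComponentsWithStats(d)[2][1:]])
E
```

```text
side (-0.09457067400217056, 0.9995833039283752, (0, 0), (8, 8)) 2.7679738562091503
[[521, 21, 38, 24, 289], [266, 22, 31, 36, 870], [487, 22, 22, 14, 202], [522, 51, 12, 18, 151], [272, 56, 36, 14, 197], [269, 67, 39, 17, 184], [272, 100, 35, 9, 210], [262, 112, 54, 68, 1991], [497, 154, 17, 9, 115], [496, 165, 30, 44, 842], [527, 169, 8, 7, 33], [517, 172, 13, 15, 101], [295, 180, 4, 4, 15], [475, 189, 5, 16, 54], [413, 195, 33, 43, 565], [244, 214, 26, 13, 91], [359, 267, 58, 73, 561], [434, 275, 6, 7, 26], [295, 284, 24, 31, 170], [411, 292, 41, 31, 678], [397, 328, 3, 3, 9], [389, 333, 17, 24, 262], [377, 358, 4, 4, 14], [489, 367, 22, 12, 160], [361, 372, 13, 18, 54], [443, 382, 22, 9, 107], [471, 382, 26, 10, 158], [357, 391, 4, 4, 14]]
top (-0.23626121878623962, 0.9997886419296265, (16, 14), (8, 8)) 3.588636363636364
[[261, 208, 12, 12, 70], [233, 217, 16, 63, 418], [244, 259, 57, 64, 1082], [204, 291, 5, 3, 15], [194, 293, 5, 3, 15], [306, 292, 104, 28, 1320], [178, 294, 14, 5, 50], [173, 306, 37, 20, 588], [228, 320, 14, 4, 43], [527, 321, 6, 6, 29], [296, 322, 11, 5, 51], [209, 325, 38, 6, 183], [450, 325, 70, 38, 1158], [177, 327, 27, 6, 117], [446, 326, 114, 94, 4302], [248, 332, 3, 5, 15], [514, 334, 6, 4, 20], [221, 339, 5, 3, 15], [240, 350, 11, 3, 33], [219, 355, 11, 10, 103], [230, 354, 11, 25, 197], [239, 354, 57, 66, 1840], [182, 356, 19, 11, 142], [220, 367, 9, 10, 78], [281, 373, 13, 11, 116], [297, 373, 11, 11, 97], [437, 377, 6, 4, 22], [370, 383, 72, 37, 821], [176, 395, 6, 11, 48], [201, 396, 13, 8, 49], [298, 396, 67, 24, 751], [202, 398, 21, 17, 186], [192, 403, 6, 5, 22], [184, 408, 7, 12, 66], [338, 416, 8, 4, 26]]
```

The knob matches its starting position with zero shift in both views, so the catch is fully out, and no bystander has moved.

```bash
python3 -c "
from bench import r
print(r.hand_in())"
```

```text
the job is handed in; nothing more can be done
None
```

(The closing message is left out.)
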